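# Fill the jar rack and set its clamp screw

### The job

Stand two more jars in the jar rack so that it holds three, all upright in the channel, and leave the spare jar where it stands. Then turn the rack's thumbscrew clockwise until it seats, back it off a quarter turn so that the jars can be lifted out again, and finish there, still gripping the thumbscrew; don't disturb the other things on the bench.

Things in the scene. Friction and masses are not known exactly. Their poses are not given: they have to be found in the camera images.
- rack: jar rack fixed to the bench: aluminium base 216 x 70 x 8 mm, open-topped channel for three jars along its x axis. Origin: centre of its underside, on the bench; +x runs to the end stop. Channel floor z = 8 mm; side rails 50 mm apart inside, 62 mm outside, tops z = 23 mm. Grey block (48 x 52 mm, top z = 64 mm) at x = -80 mm carries the thumbscrew.
- stop (a point): centre of the fixed end stop's inner face, at channel floor level: rack x = +96 mm, y = 0, z = 8 mm. The stop is 8 mm thick, 62 mm wide, its top at z = 44 mm
- jaw_face (a point): centre of the sliding steel jaw's face, at channel floor level, at the other end of the channel (jaw 46 mm wide, top z = 45 mm). Rack x = -19.5 mm with the thumbscrew seated (115.5 mm from the stop); it retreats towards -x by 5 mm for each radian the screw is backed off, and pushes the jars together as the screw is turned home.
- screw (a joint): angle of the thumbscrew, rad: 0 = seated (hard stop), growing as it is backed off counter-clockwise seen from above; range 0 to 4.7, starts 2.6 to 4.0 rad backed off. Stays where it is left; needs about 0.1 N m to turn. It does not rise or sink as it turns. A quarter turn is 1.57 rad.
- wing: flat steel wing of the thumbscrew, the part to grip, upright on the screw's vertical axis: 46 mm long (its x axis), 12 mm thick (its y axis), 28 mm high. Origin: centre of the wing, on the screw's axis, 92 mm above the bench (wing from z = 78 to 106 mm). At joint 0 its x axis lies along the rack's x axis, and it turns with the joint. Fingertips at 76 mm or more above the bench pass over the jars.
- jar_1: round white jar with a black lid, closed, rigid, 38 mm across (lid 35 mm, from 44 mm up), 66 mm high, about 90 g, best gripped by the lid; can tilt in the grip if lifted abruptly. Origin: centre of its underside, z axis up. Stands in the rack's channel already, next to the end stop.
- jar_2: round white jar with a black lid, closed, rigid, 38 mm across (lid 35 mm, from 44 mm up), 66 mm high, about 90 g, best gripped by the lid; can tilt in the grip if lifted abruptly. Origin: centre of its underside, z axis up. On the bench outside the rack, one of three alike (any two go in). The grinder stands between them and the rack: carry jars with the foot 0.25 m up.
- jar_3: round white jar with a black lid, closed, rigid, 38 mm across (lid 35 mm, from 44 mm up), 66 mm high, about 90 g, best gripped by the lid; can tilt in the grip if lifted abruptly. Origin: centre of its underside, z axis up. On the bench outside the rack, one of three alike (any two go in). The grinder stands between them and the rack: carry jars with the foot 0.25 m up.
- jar_4: round white jar with a black lid, closed, rigid, 38 mm across (lid 35 mm, from 44 mm up), 66 mm high, about 90 g, best gripped by the lid; can tilt in the grip if lifted abruptly. Origin: centre of its underside, z axis up. On the bench outside the rack, one of three alike (any two go in). The grinder stands between them and the rack: carry jars with the foot 0.25 m up.
- tin: bystander: low round white paste tin, 70 mm across, 27 mm high; origin centre of its underside
- dropper: bystander: small white dropper bottle with a pointed tip, 31 mm across, 89 mm high; origin centre of its underside
- cube: bystander: dark box-shaped gauge with a display, 32 x 55 x 55 mm; origin centre of its underside
Mind the look-alikes: they are no part of the job. What is shaped like the jar_2 but yellow is not meant.

How it is judged:
By the outcome, as a careful person would: the job done as asked, in the order asked, and still so for the second after the job is handed in, while the arm keeps its last pose, push and grip.
It also fails if it takes over 72 s, if anything falls off the work surface, if the arm or the gripper's body presses on something with over 40 N, if the wrist force passes 120 N, or if a joint passes its speed limit or range.

### The arm

A 7-joint arm with a two-finger parallel gripper is mounted at the origin on a cart in front of the work surface, level with it; the furniture and walls round the work are solid. World frame = base frame: x ahead of the robot, y to its left, z up, the work surface at z = 0. Lengths are in m, angles in rad, forces in N, time in s.
With the tool pointing down it reaches from about 0.4 to 0.75 m from the base axis. Payload 19.5 kg.
Tool frame: the origin (TCP) lies at the very end of the fingers, on their centre line; the grasp point (between the pads) lies 19 mm behind it (ctrl.grip_depth is the distance from the TCP to the grasp point, in m); z points along the fingers, y is the direction in which the jaws open and shut (so a half turn about z gives the same grasp; the last joint's range is limited). The gripper opens to 85 mm and grips with 20 to 120 N. Pads are 22 mm wide; open, the fingers measure 114 mm over their backs; the gripper's body (76 mm by 85 mm) begins 54 mm behind the grasp point. The pads swing forward as they close: fully open they stand 13 mm farther back than shut.
Start: joints at [-1.297, 0.707, -0.028, 1.485, 0.022, 0.951, -0.075], TCP at [0.179, 0.547, 0.231] pointing down, gripper open.
Joint ranges: [-2.71, 2.71], [-0.32, 2.16], [-1.57, 1.52], [0, 2.45], [-1.46, 4.6], [0, 2.02], [-2.83, 2.83]. Speed limits (rad/s): [1.89, 1.89, 2.57, 2.57, 3.01, 3.01, 3.01].

### API

Orientations are given as a unit quaternion [x, y, z, w].
In Python, from plant import ctrl, claw, solver, observe, imaging gives the robot as it stands. Calls block until the motion is done:
- ctrl.move_ptp(position, orientation): joint-space move of the TCP to a pose.
- ctrl.movel(position, speed=0.15, rot=None, until_force=None): straight line of the TCP; rot=None keeps the orientation; speed is the mean speed in m/s. With until_force (N) it stops when the force on the tool has changed by that much, and returns True; else False.
- ctrl.set_joints(angles): joint-space move.
- claw.let_go() and claw.close(): open the fingers fully, or close them until they stop; the grip force is fixed at half the most.
- ctrl.dwell(seconds).
- solver.inverse_kinematics(position, orientation): joint angles nearest the present ones, or None.
- observe(): the state.
- imaging.capture(name): name is "side" or "top"; returns a dict with "color" (480x640x3 uint8, red, green, blue), "mtx" (3x3 intrinsics, pixels), "k1" (the pictures are not rectified: a ray, as slopes to the right and down, at radius r is drawn at 1 + k1 r^2 times it, then the intrinsics apply), "world_from_camera" (4x4, takes a point from camera to world coordinates). Camera axes: x right, y down, z forward; pixel columns grow to the right and rows downward; lengths in m; the calibration is good to about 2 mm. A picture is of the moment at which its call begins. There is no depth.
A pose or a line that the arm cannot do raises ctrl.MotionError and nothing moves.
- ctrl.finish_job(): hands the job in, once; it reports no verdict.
The state is a dict: "t": time; "joints": joint angles; "qvel": joint speeds; "tau": joint torques, N m; "tcp_pos": TCP position; "eef_rot": TCP orientation; "ft_force": force on the tool from outside, world axes, zero at the start; "torque": the same for the moment, N m; "width": finger opening in m.
Only numpy, scipy, OpenCV 4.12 (cv2) and the standard library are available. Lean on these libraries where they do the work, as an engineer would, in place of code of your own. Each camera call takes 0.05 s, during which the arm holds its last target. There are 200 camera calls.

## Working session

There is one attempt and no reset: what is moved stays moved. The work goes in short steps, each a Python script; the robot and the scene stay as the last script left them, time stands still between calls to the robot, and variables do not carry over. Pictures are saved under pics/ and viewed, about 8 in all and at most 12, crops included, and the job is handed in when it is done.

```bash
mkdir -p pics; ls
python3 - <<'E'
from plant import ctrl, claw, solver, observe, imaging
import cv2
s=observe();print(s['t'],s['tcp_pos'],s['eef_rot'],s['width'])
for n in("top","side"):
    c=imaging.capture(n);cv2.imwrite(f"pics/{n}0.png",c["color"][:,:,::-1]);print(c["mtx"],c["k1"],c["world_from_camera"])
E
```

```text
pics
0.0 [0.17851323 0.54630426 0.23084086] [ 1.57239075e-01  9.87560415e-01 -5.45555111e-04 -5.69647790e-05] 0.08555584576401704
[[609.48304601   0.         324.18158226]
 [  0.         609.48304601 235.74171282]
 [  0.           0.           1.        ]] -0.15269459868399377 [[ 0.01793866 -0.99664036  0.07991369  0.46777198]
 [-0.99978162 -0.01702331  0.01212086  0.15019723]
 [-0.01071975 -0.08011367 -0.99672809  1.42046392]
 [ 0.          0.          0.          1.        ]]
[[576.7071054    0.         326.47092103]
 [  0.         576.7071054  229.62595173]
 [  0.           0.           1.        ]] -0.17343538308205064 [[ 0.85938051 -0.26557195  0.43696301  0.10732315]
 [-0.51086566 -0.4825918   0.71142212 -0.64260483]
 [ 0.02194101 -0.8346117  -0.55040158  0.681347  ]
 [ 0.          0.          0.          1.        ]]
```

View pics/top0.png

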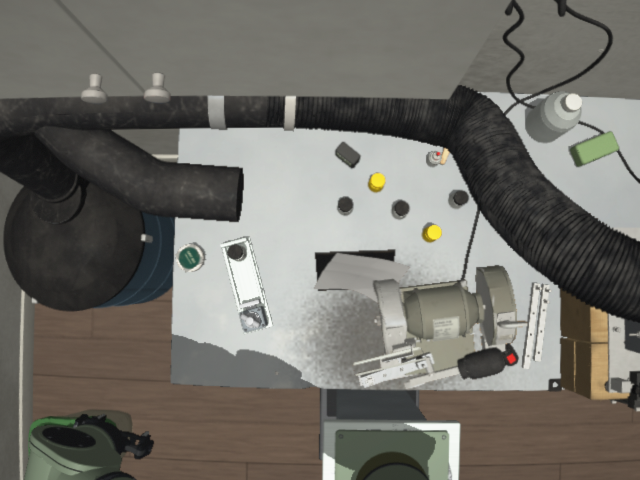

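View pics/side0.png

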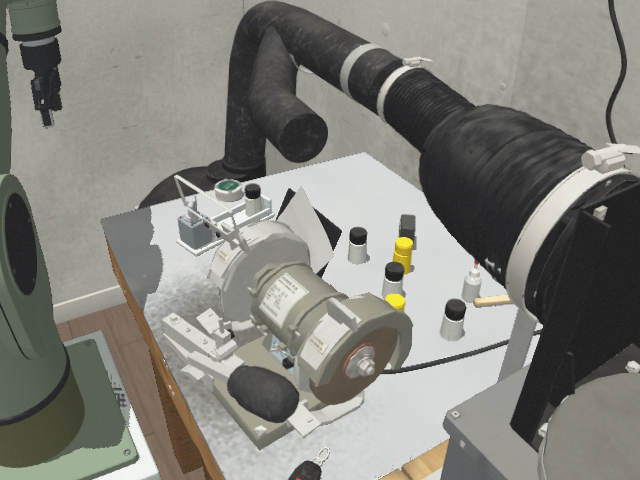

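The top view shows three black-lidded jars at (345,205), (400,209) and (459,198). Yellow look-alikes are at (377,182) and (432,232), and I will leave those alone. The rack runs from the screw at (253,315) to jar_1 at (237,250). The tin is at (191,257), the cube at (347,154) and the dropper at (437,158). The black jars fit the description. I'll use (345,205) and (400,209), and leave (459,198), which is under the hose. One enlarged crop will confirm this.

```bash
cat > h.py <<'E'
import numpy as np, cv2
def ray(c,uv):
    n=cv2.undistortPoints(np.array(uv,float).reshape(-1,1,2),c["mtx"],np.array([c["k1"],0,0,0,0.])).reshape(-1,2)
    W=c["world_from_camera"]; d=np.c_[n,np.ones(len(n))]@W[:3,:3].T
    return W[:3,3],d
def onz(c,uv,z):
    o,d=ray(c,uv); return o+d*((z-o[2])/d[:,2])[:,None]
def proj(c,P):
    W=np.linalg.inv(c["world_from_camera"]); r,_=cv2.Rodrigues(W[:3,:3])
    return cv2.projectPoints(np.array(P,float).reshape(-1,3),r,W[:3,3],c["mtx"],np.array([c["k1"],0,0,0,0.]))[0].reshape(-1,2)
E
python3 - <<'E'
import cv2,numpy as np,pickle
from h import *
from plant import imaging
c=imaging.capture("top");s=imaging.capture("side")
pickle.dump((c,s),open("c0.pkl","wb"))
im=c["color"];hsv=cv2.cvtColor(im,cv2.COLOR_RGB2HSV)
for nm,(u,v) in dict(j2=(345,205),j3=(400,209),j4=(459,198),j1=(237,250)).items():
    m=np.zeros(im.shape[:2],np.uint8);m[v-14:v+15,u-14:u+15]=(hsv[v-14:v+15,u-14:u+15,2]<95)*255
    n,l,st,ce=cv2.connectedComponentsWithStats(m);i=1+np.argmax(st[1:,4]);print(nm,st[i],ce[i],onz(c,ce[i],.058).round(4))
for nm,uv,z in [("tin",(191,257),.027),("cube",(347,154),.05),("drop",(435,158),.05),("yel1",(377,180),.066),("yel2",(432,230),.066)]: print(nm,onz(c,uv,z).round(3))
b=im[:,:,::-1]
a=cv2.resize(b[140:250,320:480],None,fx=5,fy=5,interpolation=cv2.INTER_CUBIC)
cv2.imwrite("pics/jars.png",a)
a1=cv2.resize(b[230:340,205:285],None,fx=5,fy=5,interpolation=cv2.INTER_CUBIC)
a2=cv2.resize(s["color"][165:265,165:285,::-1],None,fx=3.3,fy=3.3,interpolation=cv2.INTER_CUBIC)
o=np.zeros((550,800,3),np.uint8);o[:550,:400]=a1[:550];o[:330,400:796]=a2[:330,:396];cv2.imwrite("pics/rack.png",o)
E
```

```text
j2 [338 197  15  15 174] [344.96551724 204.13218391] [[0.6492 0.1212 0.058 ]]
j3 [392 200  17  16 180] [400.74444444 207.72222222] [[ 0.6433 -0.0047  0.058 ]]
j4 [450 191  18  15 190] [459.50526316 197.36315789] [[ 0.6695 -0.1385  0.058 ]]
j1 [227 244  19  15 190] [235.47368421 251.40526316] [[0.5383 0.3656 0.058 ]]
tin [[0.525 0.474 0.027]]
cube [[0.766 0.118 0.05 ]]
drop [[ 0.761 -0.084  0.05 ]]
yel1 [[0.704 0.05  0.066]]
yel2 [[ 0.593 -0.074  0.066]]
```

View pics/jars.png

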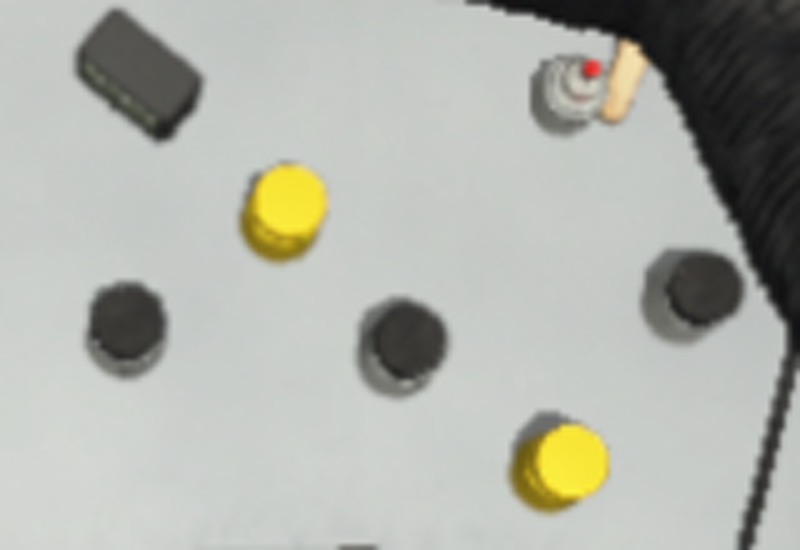

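View pics/rack.png

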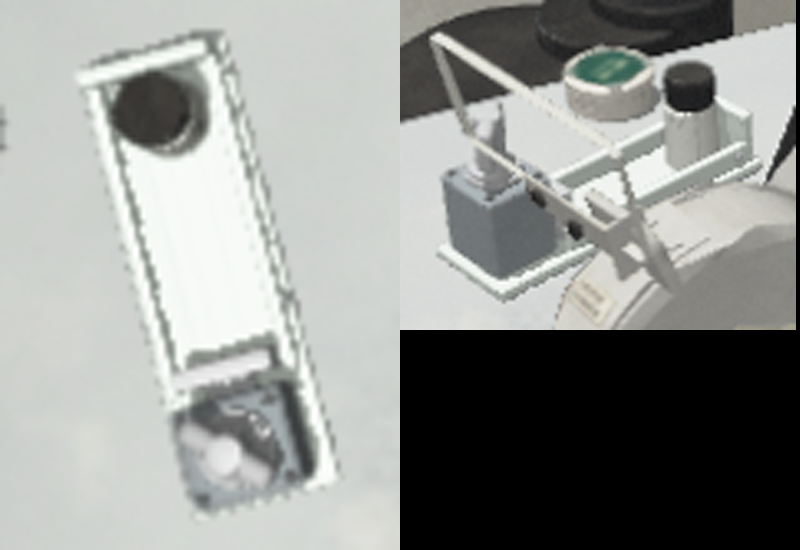

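The crop shows black lids at (345,204), (401,208) and (459,197). The two yellow ones are clearly different. In the rack crop, jar_1 is at the stop, the jaw is well back, and the wing runs from upper left to lower right with its hub near px (249,321). Next I'll fit the rack pose, find the wing angle and check duct clearance.

Run:
```python
import pickle
from h import *
c,s=pickle.load(open("c0.pkl","rb"))
f=lambda p:(205+(p[0]-2)/5,230+(p[1]-2)/5)
# crop px, rack xyz
pts=[((80,78),(104,31,44)),((206,40),(104,-31,44)),((338,480),(-108,-35,8)),((222,455),(-80,0,106)),((195,515),(-104,26,64)),((168,410),(-56,26,64))]
A=[];B=[]
for p,r in pts:
    w=onz(c,f(p),r[2]/1e3)[0,:2];A.append(np.array(r[:2])/1e3);B.append(w)
A=np.array(A);B=np.array(B);Am=A.mean(0);Bm=B.mean(0)
H=(A-Am).T@(B-Bm);th=np.arctan2(H[0,1]-H[1,0],H[0,0]+H[1,1])
R=np.array([[np.cos(th),-np.sin(th)],[np.sin(th),np.cos(th)]]);t=Bm-R@Am
print("rack",t,np.degrees(th));print("resid mm\n",((A@R.T+t-B)*1e3).round(1))
print("jar1 in rack",(R.T@(onz(c,(235.5,251.4),.058)[0,:2]-t)).round(4))
w=[onz(c,f(p),.106)[0,:2] for p in((185,428),(268,478))];d=w[1]-w[0];print("wing",w,np.linalg.norm(d),np.degrees(np.arctan2(d[1],d[0]))-np.degrees(th))
# triangulate duct mouth & bits
def tri(a,b):
    o1,d1=ray(c,a);o2,d2=ray(s,b);M=np.c_[d1[0],-d2[0]];x=np.linalg.lstsq(M,o2-o1,rcond=None)[0]
    p,q=o1+d1[0]*x[0],o2+d2[0]*x[1];return ((p+q)/2).round(3),np.linalg.norm(p-q).round(3)
print("duct mouth",tri((241,194),(303,135)),"low edge",tri((241,218),(285,150)))
def g(im,R,t):
    E=[]
    for z,xs,ys in((8,(-108,108),(-35,35)),(44,(96,104),(-31,31)),(64,(-104,-56),(-26,26)),(23,(-56,96),(-31,31))):
        E.append([(xs[0],ys[0],z),(xs[1],ys[0],z),(xs[1],ys[1],z),(xs[0],ys[1],z)])
    return E
b=cv2.resize(c["color"][230:340,205:285,::-1],None,fx=5,fy=5,interpolation=cv2.INTER_CUBIC)
b2=cv2.resize(s["color"][165:265,165:285,::-1],None,fx=3.3,fy=3.3,interpolation=cv2.INTER_CUBIC)
for E in g(0,0,0):
    E=np.array(E)/1e3;P=np.c_[E[:,:2]@R.T+t,E[:,2]]
    q=(proj(c,P)-[205,230])*5+2;cv2.polylines(b,[q.astype(int)],True,(0,0,255),1)
    q=(proj(s,P)-[165,165])*3.3+1;cv2.polylines(b2,[q.astype(int)],True,(0,0,255),1)
o=np.zeros((550,800,3),np.uint8);o[:,:400]=b;o[:330,400:796]=b2[:330,:396];cv2.imwrite("pics/fit.png",o)
pickle.dump((R,t,th),open("rack.pkl","wb"))
```

```text
rack [0.46364005 0.34585239] 15.95145539677948
resid mm
 [[ 2.6  1.8]
 [ 1.3 -0.5]
 [-1.3 -1.2]
 [-0.3 -1. ]
 [-1.1  0.4]
 [-1.2  0.4]]
jar1 in rack [ 0.0772 -0.0015]
wing [array([0.39827596, 0.34113573]), array([0.37763793, 0.30469239])] 0.041881328734183945 -135.47453266096255
duct mouth (array([0.649, 0.339, 0.181]), np.float64(0.004)) low edge (array([0.604, 0.341, 0.155]), np.float64(0.0))
```

View pics/fit.png

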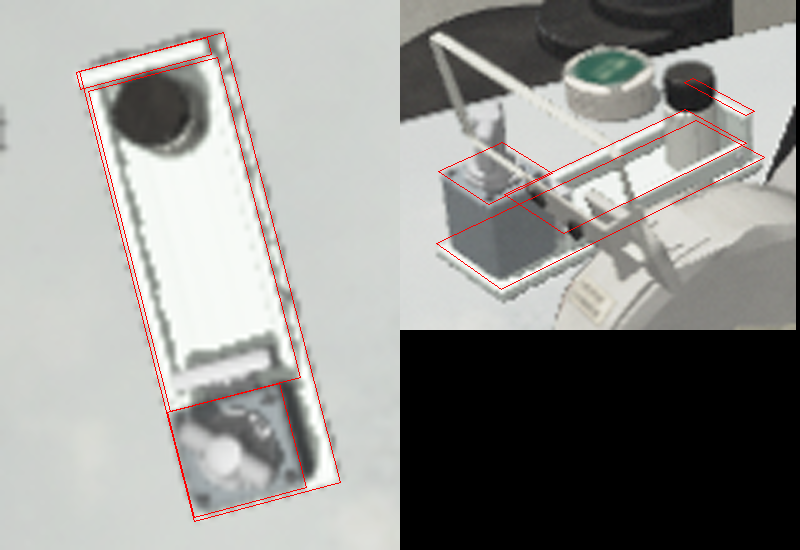

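The overlay fits the rack to about 2 mm. The wing is at 44.5° + 180°, so the screw starts near 3.92 rad. The duct mouth sits at x>0.60, y>0.34, clear of the slots. Next I'll check reach and the yaw range.

```bash
cat >> h.py <<'E'
import pickle
from scipy.spatial.transform import Rotation as Ro
def q(a): # tool down, jaw axis (tool y) at world angle a (deg)
    a=np.radians(a);y=np.array([np.cos(a),np.sin(a),0]);z=np.array([0,0,-1.])
    return Ro.from_matrix(np.c_[np.cross(y,z),y,z]).as_quat()
def rk(x,y=0):
    R,t,_=pickle.load(open("rack.pkl","rb")); return R@np.array([x,y])+t
E
python3 - <<'E'
from h import *
from plant import solver
w=rk(-.08);print(w,rk(.037),rk(-.005))
for nm,p,z in(("wing",w,.078),("slot2",rk(.037),.04),("slot2h",rk(.037),.3),("slot3",rk(-.005),.04),("j2",(.648,.121),.04),("j2h",(.648,.121),.3),("j3",(.642,-.005),.04),("j3h",(.642,-.005),.3)):
    print(nm,[(a,None if (r:=solver.inverse_kinematics([*p,z],q(a))) is None else np.round(r,2)[[0,2,4,6]].tolist()) for a in range(-165,180,30)])
E
```

```text
[0.38672046 0.32386656] [0.49921537 0.35602083] [0.45883258 0.34447827]
wing [(-165, [-0.47, -0.54, 0.81, 1.85]), (-135, [-0.39, -0.7, 0.95, 2.25]), (-105, [-1.04, 0.54, -0.89, -1.72]), (-75, [-0.98, 0.41, -0.73, -1.36]), (-45, [-0.91, 0.28, -0.54, -1.02]), (-15, [-0.83, 0.13, -0.26, -0.77]), (15, [-0.8, 0.07, -0.13, -0.37]), (45, [-0.76, 0.0, -0.0, 0.03]), (75, [-0.72, -0.07, 0.13, 0.42]), (105, [-0.68, -0.15, 0.28, 0.8]), (135, [-0.61, -0.27, 0.48, 1.12]), (165, [-0.55, -0.39, 0.65, 1.49])]
slot2 [(-165, [-0.39, -0.63, 0.78, 2.1]), (-135, [-0.33, -0.76, 0.9, 2.54]), (-105, [-0.95, 0.64, -0.85, -1.8]), (-75, [-0.9, 0.5, -0.69, -1.4]), (-45, [-0.83, 0.34, -0.48, -1.05]), (-15, [-0.76, 0.2, -0.29, -0.69]), (15, [-0.72, 0.11, -0.16, -0.28]), (45, [-0.68, 0.02, -0.03, 0.14]), (75, [-0.64, -0.07, 0.11, 0.55]), (105, [-0.57, -0.2, 0.29, 0.92]), (135, [-0.51, -0.35, 0.47, 1.29]), (165, [-0.45, -0.48, 0.63, 1.69])]
slot2h [(-165, [-0.37, -0.71, 0.49, 2.36]), (-135, [-0.32, -0.86, 0.59, 2.81]), (-105, [-1.0, 0.85, -0.61, -2.02]), (-75, [-0.96, 0.71, -0.5, -1.58]), (-45, [-0.9, 0.54, -0.38, -
[... 1660 characters left out ...]
0.86]), (-45, [-0.19, 0.33, -0.44, -0.48]), (-15, [-0.12, 0.18, -0.25, -0.11]), (15, [-0.06, 0.04, -0.05, 0.26]), (45, [0.01, -0.11, 0.15, 0.62]), (75, [0.08, -0.27, 0.35, 0.99]), (105, [0.14, -0.42, 0.53, 1.38]), (135, [0.21, -0.58, 0.69, 1.79]), (165, [0.26, -0.71, 0.82, 2.22])]
j3h [(-165, [-0.42, 1.3, -0.97, -2.27]), (-135, [-0.42, 1.3, -0.97, -1.75]), (-105, [-0.33, 0.81, -0.6, -1.45]), (-75, [-0.28, 0.65, -0.48, -1.01]), (-45, [-0.23, 0.5, -0.37, -0.56]), (-15, [-0.18, 0.35, -0.25, -0.12]), (15, [-0.12, 0.2, -0.14, 0.32]), (45, [-0.06, 0.05, -0.04, 0.77]), (75, [-0.0, -0.1, 0.07, 1.22]), (105, [0.05, -0.24, 0.17, 1.67]), (135, [0.12, -0.4, 0.29, 2.11]), (165, [0.18, -0.57, 0.4, 2.56])]
```

```bash
cat >> h.py <<'E'
def pick(p,a=75):
    from plant import ctrl,claw,observe
    ctrl.move_ptp([*p,.30],q(a)); ctrl.movel([*p,.11],.2); ctrl.movel([*p,.041],.08)
    claw.close(); w=observe()["width"]; print("width",w,observe()["t"])
    return w
def snap(fn,box=None,n="side",f=4):
    from plant import imaging
    c=imaging.capture(n);b=c["color"][:,:,::-1]
    if box: u0,v0,u1,v1=box;b=cv2.resize(b[v0:v1,u0:u1],None,fx=f,fy=f,interpolation=cv2.INTER_CUBIC)
    cv2.imwrite(f"pics/{fn}.png",b);return c
E
python3 - <<'E'
from h import *
from plant import ctrl,claw,observe
w=pick((.648,.121))
if .03<w<.041:
    ctrl.movel([.648,.121,.06],.04); ctrl.movel([.648,.121,.30],.15)
    s=observe();print(s["width"],s["ft_force"],s["t"])
    p=rk(.037); ctrl.movel([*p,.30],.2,rot=q(106)); s=observe();print(s["tcp_pos"],s["t"])
    snap("carry",(150,60,350,210))
E
```

```text
width 0.033577874299492425 5.15
0.03358217418017367 [-0.37650669  0.34802522 -0.94430963] 7.525
[0.49988327 0.35509008 0.29996201] 9.0667
```

View pics/carry.png

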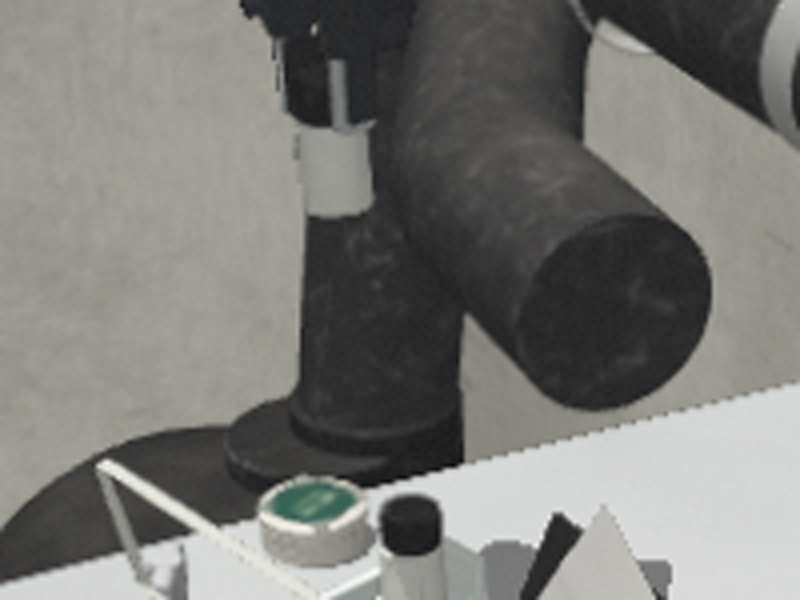

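Jar_2 is held upright, with its foot at about px (234,113), clear of the duct at (300,135). I'll lower it at rack x = 35 mm to leave a gap beside jar_1.

```bash
cat >> h.py <<'E'
def place(x):
    from plant import ctrl,claw,observe
    p=rk(x); ctrl.movel([*p,.30],.2,rot=q(106)); ctrl.movel([*p,.10],.2)
    ctrl.movel([*p,.056],.06); hit=ctrl.movel([*p,.046],.02,until_force=3)
    s=observe();print("hit",hit,s["tcp_pos"],s["ft_force"].round(1) if hasattr(s["ft_force"],"round") else s["ft_force"])
    claw.let_go(); ctrl.movel([*p,.10],.08); ctrl.movel([*p,.30],.25); print("t",observe()["t"])
E
python3 - <<'E'
from h import *
from plant import ctrl,claw,observe
place(.035)
snap("p1",(165,165,285,265),f=5)
w=pick((.642,-.005))
if .03<w<.041:
    ctrl.movel([.642,-.005,.06],.04); ctrl.movel([.642,-.005,.30],.15)
    s=observe();print(s["width"],s["t"])
E
```

```text
hit True [0.4972596  0.35510309 0.04895009] [-0.  -0.9 -0.2]
t 14.0833
width 0.03284345440756744 18.225
0.03340195004202659 20.6
```

View pics/p1.png

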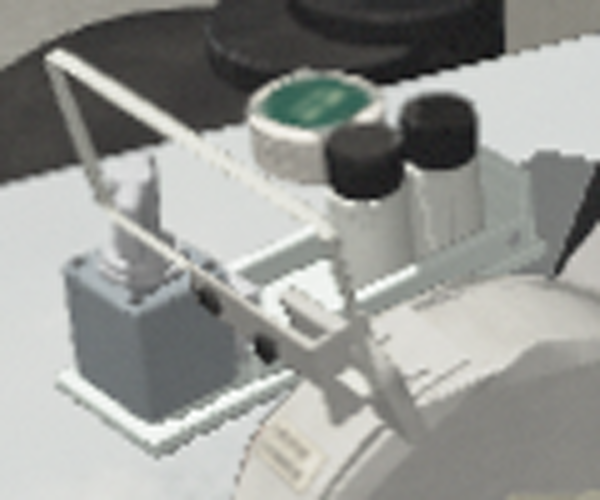

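The second jar stands upright in the channel next to jar_1, with lids at crop (366,160) and (440,130). Now the third.

Run:
```python
from h import *
from plant import ctrl,claw,observe,imaging
place(-.007)
ctrl.move_ptp([.45,.15,.3],q(150))
c=imaging.capture("top");s=imaging.capture("side")
pickle.dump((c,s),open("c1.pkl","wb"))
b=cv2.resize(c["color"][230:340,205:285,::-1],None,fx=5,fy=5,interpolation=cv2.INTER_CUBIC)
b2=cv2.resize(s["color"][165:265,165:285,::-1],None,fx=3.3,fy=3.3,interpolation=cv2.INTER_CUBIC)
o=np.zeros((550,800,3),np.uint8);o[:,:400]=b;o[:330,400:796]=b2[:330,:396];cv2.imwrite("pics/p2.png",o);print(observe()["t"])
```

```text
hit True [0.45703374 0.34403623 0.0501234 ] [-1.7 -1.1 12.7]
t 27.425
28.45
```

View pics/p2.png

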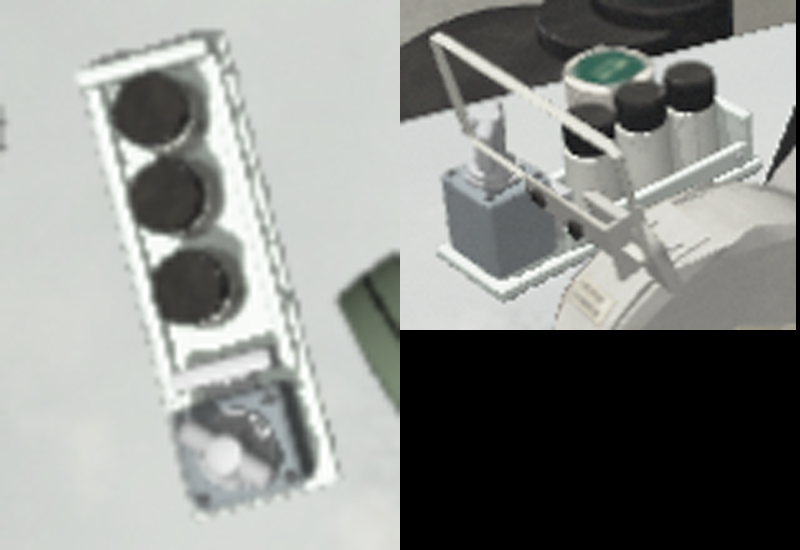

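All three jars stand upright in the channel, with lids at crop (152,107), (167,195) and (192,287). The jaw and wing are unchanged. Next I grip the wing and check the side forces.

Run:
```python
from h import *
from plant import ctrl,claw,observe
w=rk(-.08)
ctrl.move_ptp([*w,.17],q(150.5)); ctrl.movel([*w,.076],.12)
f=lambda:(lambda s:print(round(s["t"],2),"w",round(s["width"],4),"F",np.round(s["ft_force"],1),"M",np.round(s["torque"],2),np.round(s["tcp_pos"],4),"q7",round(s["joints"][6],2)))(observe())
f();claw.close();f()
ctrl.movel([*w,.076],.1,rot=q(145.5));f()
ctrl.movel([*w,.076],.1,rot=q(130.5));f()
```

```text
30.28 w 0.0854 F [-0.7  0.3  0. ] M [-0.01 -0.03  0.02] [0.3871 0.3239 0.0766] q7 1.38
30.97 w 0.0135 F [ 4.4 -2.7  5.2] M [-0.69 -1.1   0.04] [0.3874 0.3236 0.0762] q7 1.38
31.22 w 0.0136 F [ 5.2 -3.3  5.5] M [-0.82 -1.28  0.02] [0.3875 0.3235 0.0762] q7 1.33
31.62 w 0.0132 F [ 7.7 -4.2  5.3] M [-1.21 -1.72  0.02] [0.3878 0.3233 0.0762] q7 1.17
```

Run:
```python
from h import *
snap("g1",(150,130,270,230),f=6)
```

```text
(no output)
```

View pics/g1.png

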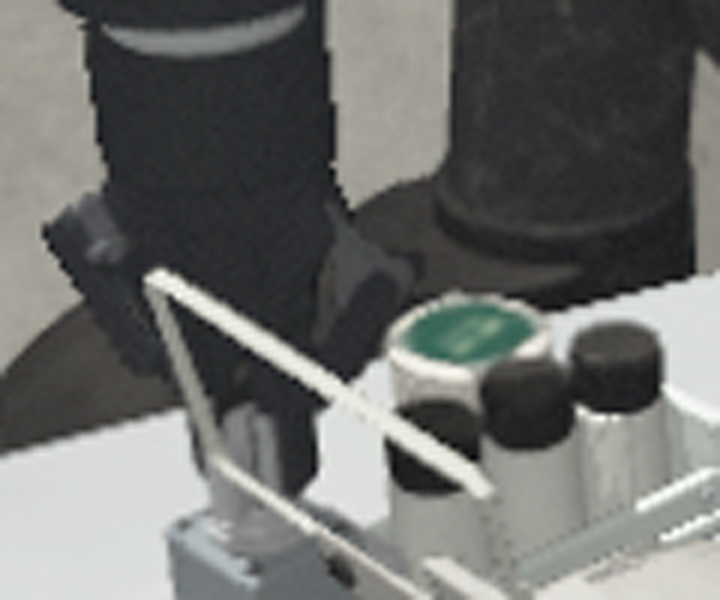

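The wing is clearly between the fingers. The side force is small and points towards +x −y, so the true axis is about 1–2 mm that way. I'll keep turning with the centre following the measured TCP.

```bash
cat >> h.py <<'E'
def yaw(s):
    y=Ro.from_quat(s["eef_rot"]).as_matrix()[:,1]; return np.degrees(np.arctan2(y[1],y[0]))
def rot(angles,lim=99,spd=.1):
    from plant import ctrl,observe
    for a in angles:
        c=np.array(observe()["tcp_pos"]); c[2]=.076
        ctrl.movel(c,spd,rot=q(a)); s=observe()
        print(round(s["t"],2),"cmd",a,"yaw",round(yaw(s),1),"w",round(s["width"],4),"F",np.round(s["ft_force"],1),"M",np.round(s["torque"],2),np.round(s["tcp_pos"],4))
        if abs(s["torque"][2])>lim or np.linalg.norm(s["ft_force"])>30: print("STOP");break
E
python3 - <<'E'
from h import *
rot(np.arange(115.5,-60,-15.),.6)
E
```

```text
32.08 cmd 115.5 yaw 115.4 w 0.0138 F [ 3.7 -3.9  6.4] M [-1.05 -0.74 -0.05] [0.3882 0.3228 0.0762]
32.49 cmd 100.5 yaw 100.5 w 0.0137 F [ 1.9 -4.6  8.4] M [-1.07 -0.45  0.07] [0.3885 0.3223 0.0762]
32.9 cmd 85.5 yaw 85.5 w 0.0136 F [ 0.7 -5.   8.5] M [-1.16 -0.21 -0.02] [0.3886 0.3218 0.0762]
33.31 cmd 70.5 yaw 70.5 w 0.0133 F [ 0.  -5.5  9. ] M [-1.18  0.01 -0.01] [0.3885 0.3213 0.0762]
33.72 cmd 55.5 yaw 55.5 w 0.0133 F [-1.2 -4.3  8.8] M [-1.14  0.26  0.05] [0.3883 0.3208 0.0762]
34.12 cmd 40.5 yaw 40.5 w 0.0138 F [-1.2 -5.1  9. ] M [-1.04  0.31  0.01] [0.388  0.3203 0.0762]
34.53 cmd 25.5 yaw 25.5 w 0.0135 F [-1.6 -4.7  9.9] M [-0.9   0.6   0.02] [0.3876 0.32   0.0762]
34.94 cmd 10.5 yaw 10.5 w 0.0131 F [-1.8 -3.  10.4] M [-0.76  0.69  0.03] [0.3871 0.3198 0.0762]
35.35 cmd -4.5 yaw -4.5 w 0.0133 F [-3.2 -3.2  9.6] M [-0.6   0.74 -0.01] [0.3866 0.3197 0.0762]
35.76 cmd -19.5 yaw -19.5 w 0.0133 F [-3.6 -1.8  9.3] M [-0.42  0.73  0.03] [0.3861 0.3198 0.0762]
36.17 cmd -34.5 yaw -34.5 w 0.0135 F [-3.2 -1.2  9.8] M [-0.22  0.75 -0.02] [0.3856 0.32   0.0762]
36.58 cmd -49.5 yaw -49.5 w 0.0134 F [-2.7  0.1  9.9] M [ 0.01  0.65 -0.01] [0.3851 0.3202 0.0762]
```

Run:
```python
from h import *
from plant import imaging
c=imaging.capture("top");s=imaging.capture("side")
b=cv2.resize(c["color"][230:340,205:285,::-1],None,fx=5,fy=5,interpolation=cv2.INTER_CUBIC)
b2=cv2.resize(s["color"][145:265,165:285,::-1],None,fx=3.3,fy=3.3,interpolation=cv2.INTER_CUBIC)
o=np.zeros((550,800,3),np.uint8);o[:,:400]=b;o[:396,400:796]=b2[:396,:396];cv2.imwrite("pics/g2.png",o)
```

```text
(no output)
```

View pics/g2.png

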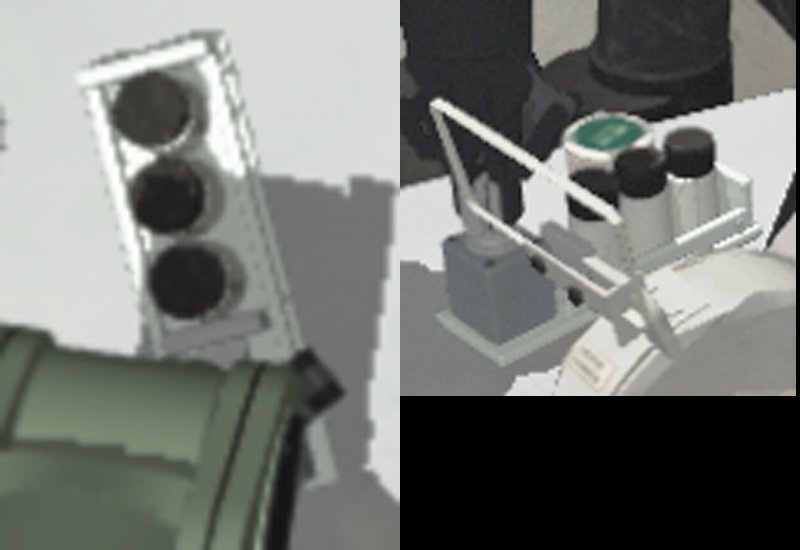

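The jaw bar has advanced from crop row ~365 to ~330, about 16 mm, so the screw really is turning, and the jars are still upright. Now small steps to the seat.

Run:
```python
from h import *
rot(np.arange(-54.5,-90,-4.),.5,.05)
```

```text
36.92 cmd -54.5 yaw -54.5 w 0.0136 F [-3.  -0.9  9.2] M [-0.18  0.35  0.04] [0.385  0.3204 0.0762]
37.17 cmd -58.5 yaw -58.5 w 0.0134 F [-1.1 -1.4  8.7] M [-0.24  0.26  0.03] [0.3849 0.3205 0.0762]
37.42 cmd -62.5 yaw -62.5 w 0.0137 F [-1.9 -1.8  8.6] M [-0.18  0.23  0.01] [0.3848 0.3207 0.0762]
37.67 cmd -66.5 yaw -66.5 w 0.0134 F [-1.5 -1.9  8. ] M [-0.21  0.17  0.05] [0.3848 0.3208 0.0762]
37.92 cmd -70.5 yaw -70.5 w 0.0133 F [-0.9 -1.2  8.3] M [-0.18  0.23  0.01] [0.3847 0.3209 0.0762]
38.17 cmd -74.5 yaw -74.5 w 0.0134 F [-0.3 -2.2  8.6] M [-0.22  0.19  0.07] [0.3847 0.321  0.0762]
38.42 cmd -78.5 yaw -78.5 w 0.0136 F [-0.3 -1.4  8.5] M [-0.12  0.18  0.25] [0.3846 0.3212 0.0762]
38.67 cmd -82.5 yaw -82.5 w 0.013 F [ 3.1 -1.4  7. ] M [-0.28 -0.5   0.67] [0.3851 0.3213 0.0763]
STOP
```

It is seated: Mz rose from ~0.05 to 0.25 and then 0.67 N·m, with onset near yaw −77°. The expected value was −74°. Backing off in small steps first will show how much of the wind-up was elastic.

Run:
```python
from h import *
rot(np.arange(-80.5,-65,2.),.9,.05)
```

```text
38.92 cmd -80.5 yaw -80.5 w 0.013 F [-1.8 -2.6  7.3] M [-0.31  0.09  0.11] [0.385  0.3213 0.0762]
39.17 cmd -78.5 yaw -78.5 w 0.0135 F [-0.9 -0.5  8.8] M [-0.43  0.14 -0.05] [0.3851 0.3213 0.0762]
39.42 cmd -76.5 yaw -76.5 w 0.0132 F [-0.7 -1.4  7.6] M [-0.46  0.16  0.07] [0.3851 0.3212 0.0762]
39.67 cmd -74.5 yaw -74.5 w 0.0137 F [-0.6 -2.1  7.7] M [-0.48  0.13 -0.06] [0.3851 0.3212 0.0762]
39.92 cmd -72.5 yaw -72.5 w 0.0136 F [-0.3 -2.4  7. ] M [-0.41  0.08 -0.06] [0.3851 0.3212 0.0762]
40.17 cmd -70.5 yaw -70.5 w 0.0131 F [ 0.3 -2.3  7.2] M [-0.5   0.08 -0.05] [0.3851 0.3211 0.0762]
40.42 cmd -68.5 yaw -68.5 w 0.0134 F [-1.3 -2.6  6.8] M [-0.4   0.12 -0.05] [0.3851 0.3211 0.0762]
40.67 cmd -66.5 yaw -66.5 w 0.0139 F [-1.3 -1.8  7.7] M [-0.43  0.07 -0.1 ] [0.3852 0.321  0.0762]
```

Unwinding took about 2–3°, and the screw followed from about yaw −79.5°. A quarter turn back therefore ends at yaw +10.5°.

Run:
```python
from h import *
from plant import imaging,ctrl
rot([-51.,-36.,-21.,-6.,10.5],.9,.1)
ctrl.dwell(.3)
c=imaging.capture("top");s=imaging.capture("side")
b=cv2.resize(c["color"][230:340,205:285,::-1],None,fx=5,fy=5,interpolation=cv2.INTER_CUBIC)
b2=cv2.resize(s["color"][145:265,165:285,::-1],None,fx=3.3,fy=3.3,interpolation=cv2.INTER_CUBIC)
b3=c["color"][140:250,320:480,::-1]
P=lambda x,y,z:np.r_[rk(x,y),z]
print("jaw top at 1.57 crop px",[((proj(c,P(-.0195-.005*1.57,y,.045))-[205,230])*5+2).round(0) for y in(.023,-.023)])
o=np.zeros((550,800,3),np.uint8);o[:,:400]=b;o[:396,400:796]=b2[:396,:396];o[420:530,500:660]=b3;cv2.imwrite("pics/fin.png",o)
```

```text
41.09 cmd -51.0 yaw -51.2 w 0.0131 F [ 1.7 -4.1  7.2] M [-0.9  -0.16  0.09] [0.3854 0.3207 0.0762]
41.5 cmd -36.0 yaw -36.2 w 0.0136 F [ 1.1 -3.9  8.1] M [-0.84 -0.25  0.01] [0.3857 0.3205 0.0762]
41.91 cmd -21.0 yaw -21.2 w 0.0135 F [ 1.8 -3.3  8.3] M [-0.67 -0.37  0.06] [0.3861 0.3203 0.0762]
42.32 cmd -6.0 yaw -6.2 w 0.0131 F [ 2.8 -1.6  7.3] M [-0.58 -0.49  0.02] [0.3864 0.3202 0.0762]
42.76 cmd 10.5 yaw 10.3 w 0.0134 F [ 2.5 -1.   6.8] M [-0.43 -0.54  0.03] [0.3868 0.3202 0.0762]
jaw top at 1.57 crop px [array([[164., 348.]]), array([[262., 322.]])]
```

View pics/fin.png

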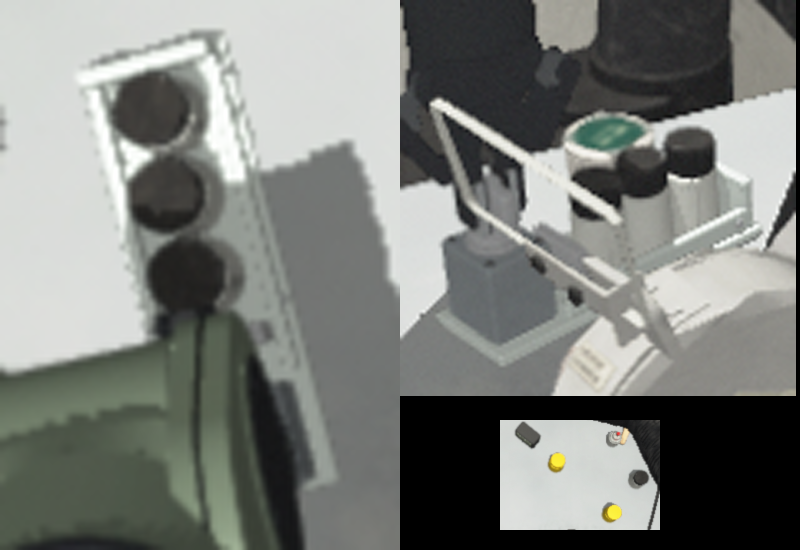

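The spare jar, both yellow ones, the cube and the dropper are untouched, and the jars sit in a tight row. One last enlarged look to confirm they are upright.

Run:
```python
from h import *
snap("up",(205,175,285,235),f=10)
```

```text
(no output)
```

View pics/up.png

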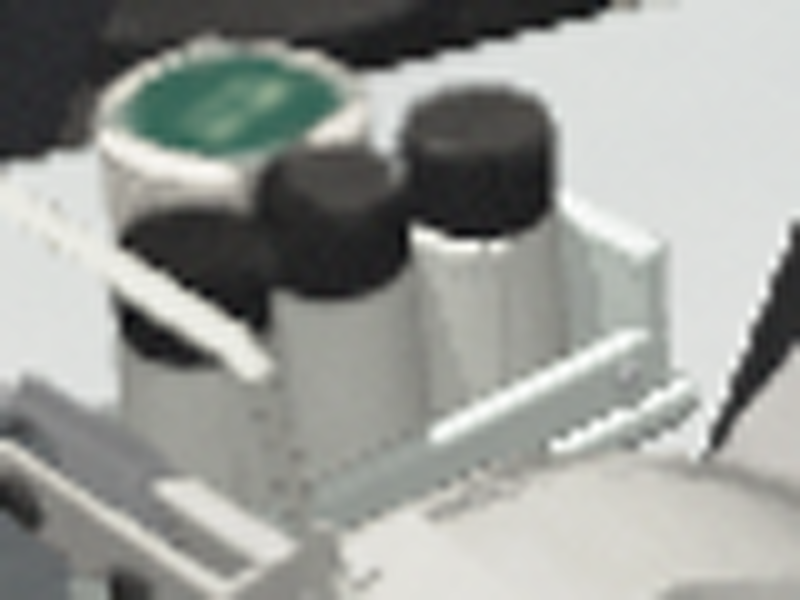

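All three jars stand parallel and upright, with lids at crop (195,285), (335,220) and (478,160).

Run:
```python
from plant import ctrl,observe
s=observe();print(s["t"],s["width"],s["ft_force"]);ctrl.finish_job()
```

```text
43.2083 0.013331728338108376 [ 2.75956956 -2.42387282  7.65370167]
the job is handed in; nothing more can be done
```

The job is handed in at 43.2 s of the 72 s allowed: three jars are upright in the rack and the thumbscrew is backed off a quarter turn, still in the gripper.

- **Jars:** I placed the two black-lidded jars nearest the rack beside jar_1. I left the spare by the hose, and the yellow look-alikes, where they stood. The last pictures show the three jars upright in a row, and the spare, yellow jars, cube, dropper and tin look undisturbed.
- **Seating:** I turned the screw clockwise in one grip until the torque rose from about 0.05 to 0.67 N·m. The seat came at tool yaw of about −77°, against the −74° I expected from the pictures.
- **Quarter turn:** I backed off 90°, counted from where the screw began to follow, after the wing slipped about 3° in the pads at the seat. I could not confirm the final screw angle by picture because the arm hid the jaw from above. I put it at 1.57 rad to within a few degrees.
- **Forces:** At hand-in the gripper read 13.3 mm open on the 12 mm wing, with about 8.5 N at the wrist.

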